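# Snap the clip-on handle onto the toast rack's bar

### The arm

A 6-joint arm with a two-finger parallel gripper is mounted at the origin on the work surface. World frame = base frame: x ahead of the robot, y to its left, z up, the work surface at z = 0. Lengths are in mm, angles in degrees, forces in N, time in s.
With the tool pointing down it reaches from about 350 to 850 mm from the base axis. Payload 8.1 kg.
Tool frame: the origin (TCP) lies midway between the tips of the shut fingers; the grasp point (between the pads) lies 19 mm behind it; z points along the fingers, y is the direction in which the jaws open and shut (so a half turn about z gives the same grasp; the last joint's range is limited). The gripper opens to 85 mm and grips with 20 to 120 N. Pads are 22 mm wide; open, the fingers measure 114 mm over their backs; the gripper's body (76 mm by 85 mm) begins 54 mm behind the grasp point. The pads swing forward as they close: fully open they stand 13 mm farther back than shut.
Start: joints at [64.836, 7.471, 85.268, -0, 87.261, -4.893], TCP at [207.858, 562.85, 231.292] pointing down, gripper open.
Joint ranges: [-169.43, 169.43], [-51.17, 129.36], [1.28, 143.12], [-76.62, 256.62], [0, 156.53], [-152.29, 152.29]. Speed limits (degrees/s): [136.94, 136.94, 159.86, 180, 180, 180].

### API

Orientations are given as [roll, pitch, yaw] about the fixed x, y, z axes, in that order (R = Rz(yaw) Ry(pitch) Rx(roll)).
In Python, from bench import telemetry, snapshot, camera_params, job gives the robot as it stands. The module is installed in compiled form; this text tells all that it offers.
- The arm moves only by the shell command python3 -m jog 'ROWS' [FORCE]. ROWS is JSON, a list that holds one entry, the list of rows, each a list of 7 numbers: the shift along the tool's x, y, z in units of 50 mm (1.0 is 50 mm), then the turn, a rotation vector about the tool's x, y, z in units of 2 pi rad (1.0 is 2 pi rad), then the opening, from 0 (shut) to 1 (fully open). In form: [[[dx, dy, dz, rx, ry, rz, claw], ...]]. A call has 1 to 12 rows; each row shifts and turns the commanded pose from where the row before left it, along the tool's axes as they then stand; what a row does not reach is not made up. A row lasts 1/8 s, in which the tool goes at most 62.5 mm and 10.7 degrees, less where a joint would pass 70% of its speed; a pose out of reach is approached as far as the arm can. A call with a number of a shift or a turn outside -1 to 1 is refused whole. A call with a gripper value outside its range is refused whole. The fingers move at their own pace and stop on an object; FORCE is the grip in N (left out, the last holds). Time passes only in rows, so rows that do not move let the fingers close. It gives the time, the measured TCP pose, the force and the opening at its end, in the units of the state.
- telemetry.sense(): the state, without advancing time (a new reading comes with each control period).
- snapshot(name): name is "side" or "top"; returns (picture, depth): 400x640x3 uint8, red, green, blue; 400x640 float32, mm along the optical axis (not along the pixel's ray), 0 where there is no reading.
- camera_params(name): a dict with "K" (3x3 intrinsics, pixels), "extrinsics" (4x4, takes a point from camera to world coordinates). Camera axes: x right, y down, z forward; pixel columns grow to the right and rows downward; lengths in mm; the calibration is good to about 2 mm. A picture is of the moment at which its call begins. camera_params takes no time and is no camera call.
- job.hand_in(): hands the job in, once; it reports no verdict.
The state is a dict: "time": time; "joint_pos": joint angles; "qd": joint speeds; "joint_efforts": joint torques, N m; "tool_pos": TCP position; "tcp_rot": TCP orientation; "ft_force": force on the tool from outside, world axes, zero at the start; "wrist_torque": the same for the moment, N m; "finger_gap": finger opening in mm.
Only numpy, scipy, OpenCV 4.12 (cv2) and the standard library are available. Lean on these libraries where they do the work, as an engineer would, in place of code of your own. Each camera call takes 0.05 s, during which the arm holds its last target. There are 200 camera calls.

### The job

The toast rack is hot, so fit its clip-on carrying handle: pick up the grey plastic handle with the two sprung arms and push it down over the thick round bar on top of the toast rack, about half-way along, until the arms snap round the bar and it sits fully home and upright, then let go. Leave the egg cup and the marmalade jar standing where they are.

Things in the scene. Friction and masses are not known exactly. Their poses are not given: they have to be found in the camera images.
- handle_mid (a point): Centre of the tab of the loose grey handle (75 g; standing, 70 mm above table). Tab 18 (x, pinch) x 40 (y) x 46 mm high. Under it a bridge 38 x 50 x 10, underside 32 mm below this point; from it hang two spring arms at +-x, lips 16 mm apart, flared tips 50 mm apart, 70 mm below. Bar goes along y. Snaps at 51, home at 43 mm above bar axis; takes 5-8 N. Not the armless napkin weight with a 70 x 90 foot.
- bar_mid (a point): Middle of the toast rack's carrying bar, on its axis, 165 mm above the table. Round steel, 22 mm thick, level, along this frame's y (z up), on posts 78 mm either side; nothing else within 55 mm below its axis. The steel rack, 165 x 105 mm, holds toast and stands fast. Not the napkin holder with the thin wire loop.
- egg_cup: White ceramic egg cup with a brown egg in it, 48 mm wide and 78 mm high overall; loose; origin at the centre of its underside, z up. To be left standing.
- marmalade_jar: Closed amber marmalade jar with a steel lid, 66 mm in diameter and 90 mm high; loose; origin at the centre of its underside, z up. To be left standing.
Mind the look-alikes: they are no part of the job. Leave any red look-alike of the part that bears handle_mid alone.

How it is judged:
By the outcome, as a careful person would: the job done as asked, in the order asked, and still so for the second after the job is handed in, with the robot touching nothing.
It also fails if it takes over 40 s, if anything falls off the work surface, if the arm or the gripper's body presses on something with over 40 N, if the wrist force passes 120 N, or if a joint passes its speed limit or range.

## Working session

There is one attempt and no reset: what is moved stays moved. The work goes in short steps, Python scripts to look and compute and a shell command to move; the robot and the scene stay as the last step left them, time stands still between calls to the robot, and variables do not carry over. Pictures are saved under pics/ and viewed, about 8 in all and at most 12, crops included, and the job is handed in when it is done.

```bash
mkdir -p pics; cat > h.py <<'E'
import numpy as np, cv2
from bench import telemetry, snapshot, camera_params, job
def snap(n,tag):
    p,d=snapshot(n); cv2.imwrite(f'pics/{tag}.png',p[:,:,::-1]); np.save(f'pics/{tag}.npy',d); return p,d
def cloud(n,d):
    c=camera_params(n);K=c['K'];T=np.array(c['extrinsics']);K=np.array(K)
    v,u=np.mgrid[:d.shape[0],:d.shape[1]]
    P=np.stack([(u-K[0,2])/K[0,0]*d,(v-K[1,2])/K[1,1]*d,d],-1)
    W=P@T[:3,:3].T+T[:3,3]; W[d==0]=np.nan
    return W
E
python3 - <<'E'
from h import *
for n in('top','side'):
    snap(n,n+'0'); c=camera_params(n); print(n,np.round(c['K'],1).tolist(),np.round(c['extrinsics'],3).tolist())
s=telemetry.sense();print(s)
E
```

```text
top [[382.1, 0.0, 320.3], [0.0, 382.1, 197.8], [0.0, 0.0, 1.0]] [[0.013, -0.997, 0.071, 489.326], [-1.0, -0.014, -0.002, -6.952], [0.003, -0.071, -0.997, 892.293], [0.0, 0.0, 0.0, 1.0]]
side [[415.7, 0.0, 310.1], [0.0, 415.7, 203.0], [0.0, 0.0, 1.0]] [[0.955, -0.166, 0.245, 349.35], [-0.296, -0.555, 0.777, -711.23], [0.007, -0.815, -0.579, 643.951], [0.0, 0.0, 0.0, 1.0]]
{'time': 0.1, 'joint_pos': array([ 6.48331487e+01,  7.51072854e+00,  8.53224783e+01,  1.42765831e-03,
        8.72644381e+01, -4.89275362e+00]), 'qd': array([-0.03252683, -0.09579127, -0.21723082, -0.0838364 ,  0.0194351 ,
        0.04654825]), 'joint_efforts': array([ 8.50662927e-04, -5.70952249e+01, -5.01939583e+01, -2.66143270e-04,
        8.27051030e-03, -8.91711665e-07]), 'tool_pos': array([207.65846515, 562.3797234 , 230.35528816]), 'tcp_rot': array([-1.79902832e+02, -9.74894388e-03,  1.59725825e+02]), 'ft_force': array([ 0.25400701,  0.50792214, -0.61212715]), 'wrist_torque': array([-0.01761275, -0.01887447,  0.00838406]), 'finger_gap': 85.38054046268394}
```

View pics/top0.png

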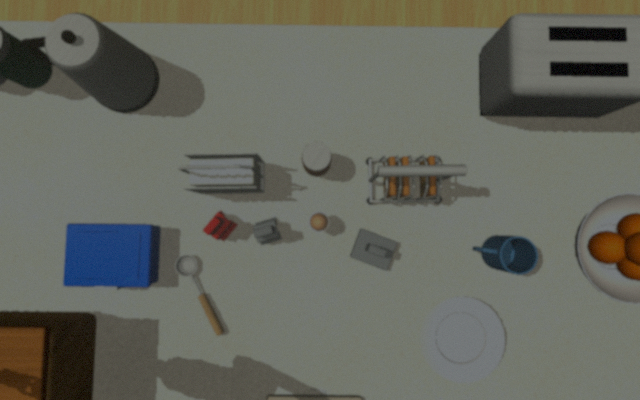

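View pics/side0.png

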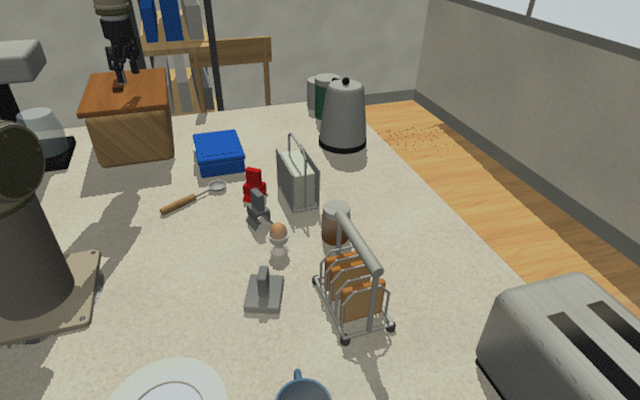

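```bash
python3 - <<'E'
from h import *
import cv2
W=cloud('top',np.load('pics/top0.npy')); Ws=cloud('side',np.load('pics/side0.npy'))
def box(P,x,y,z):
    m=(P[...,0]>x[0])&(P[...,0]<x[1])&(P[...,1]>y[0])&(P[...,1]<y[1])&(P[...,2]>z[0])&(P[...,2]<z[1]); return P[m]
for n,(u,v) in dict(handle=(266,231),red=(220,226),egg=(318,221),jar=(316,157),bar=(415,171),nap=(375,249)).items():
    print(n,np.round(W[v,u],0))
h=W[231,266]
def rep(t,q):
    r=cv2.minAreaRect(q[:,:2].astype(np.float32)); print(t,len(q),np.round(np.median(q,0),1),'rect',np.round(r[0],1),np.round(r[1],1),round(r[2],1),'z',np.round(np.percentile(q[:,2],[5,95]),1))
for t,P in(('top',W),('side',Ws)):
    for z in((84,105),(48,84),(15,48)):
        q=box(P,(h[0]-45,h[0]+45),(h[1]-42,h[1]+45),z)
        if len(q)>5: rep(t+' handle'+str(z),q)
    b=W[171,415]
    q=box(P,(b[0]-50,b[0]+50),(b[1]-130,b[1]+130),(150,190)); rep(t+' bar',q)
    vx,vy,x0,y0=cv2.fitLine(q[:,:2].astype(np.float32),cv2.DIST_HUBER,0,.01,.01).ravel();s=(q[:,:2]-[x0,y0])@[vx,vy]
    print(' dir',np.degrees(np.arctan2(vy,vx)),'ends',np.array([x0,y0])+s.min()*np.array([vx,vy]),np.array([x0,y0])+s.max()*np.array([vx,vy]))
    for t2,uv,z in(('egg',(318,221),(50,85)),('jar',(316,157),(70,100)),('red',(220,226),(84,105)),('rackposts',(405,175),(100,150))):
        c=W[uv[1],uv[0]]; r=40 if t2!='rackposts' else 110
        rep(t+' '+t2,box(P,(c[0]-r,c[0]+r),(c[1]-r,c[1]+r),z))
a=cv2.imread('pics/top0.png')[190:270,200:300];b=cv2.imread('pics/side0.png')[160:240,225:325]
cv2.imwrite('pics/c1.png',np.hstack([cv2.resize(a,(400,320),interpolation=2),cv2.resize(b,(400,320),interpolation=2)])*1)
E
```

```text
handle [475. 103.  94.]
red [484. 209.  58.]
egg [497.  -5.  80.]
jar [633.   2.  87.]
bar [ 593. -187.  176.]
nap [ 439. -128.   68.]
top handle(84, 105) 166 [475.1 109.8  91.9] rect [475.  110.3] [17.9 39.9] 17.4 z [89.5 94.1]
top handle(48, 84) 86 [475.9 104.8  49.2] rect [475.3 110.3] [36.  48.9] 17.4 z [48.1 77.5]
top handle(15, 48) 163 [474.6 101.3  46.6] rect [474.8 110.6] [37.8 50.3] 17.4 z [20.9 47.8]
top bar 1015 [ 595.4 -200.2  173.7] rect [ 596.9 -201.8] [ 22.2 168.2] 1.6 z [166.4 176.8]
 dir -88.85786 ends [ 593.86792343 -117.78383223] [ 597.21794009 -285.81585955]
top egg 312 [497.5  -6.6  68.8] rect [496.8  -6.7] [45.1 45. ] 45.9 z [50.3 77.3]
top jar 681 [635.    1.3  89.7] rect [635.7   1.5] [60.1 59.6] 1.0 z [86.1 91.9]
top red 175 [486.  217.   92.3] rect [486.2 218.1] [18.8 39.8] 50.4 z [87.7 94.5]
top rackposts 186 [ 586.1 -201.1  102. ] rect [ 596.5 -198.6] [ 54.8 159.4] 2.1 z [100.3 123.6]
side handle(84, 105) 102 [474.2 104.7  92.6] rect [474.  110.7] [17.3 43. ] 17.7 z [85.  94.3]
side handle(48, 84) 211 [472.   94.2  61. ] rect [475.2 108.6] [35.6 49.8] 15.2 z [48.4 81.6]
side handle(15, 48) 219 [466.1  94.3  33.9] rect [473.3 109.9] [38.6 53.7] 20.8 z [18.3 47.5]
side bar 976 [ 593.2 -222.3  174.4] rect [ 596.3 -202.7] [ 21.8 169.7] 1.8 z [162.2 177.5]
 dir -87.77019 ends [ 589.05621401 -118.06926407] [ 595.65877432 -287.6389194 ]
side egg 294 [495.5 -17.4  65. ] rect [497.2 -13.9] [37. 47.] 81.9 z [50.8 77.5]
side jar 399 [627.7  -3.1  90.7] rect [ 6.369e+02 -6.000e-01] [62.5 59.7] 46.7 z [72.  92.8]
side red 97 [485.7 212.2  91.6] rect [486.3 217.2] [19.6 39.4] 51.9 z [84.5 95. ]
side rackposts 425 [ 592.6 -199.3  103.3] rect [ 593.5 -200.4] [ 55.7 156.6] 4.9 z [100.6 134.7]
```

View pics/c1.png

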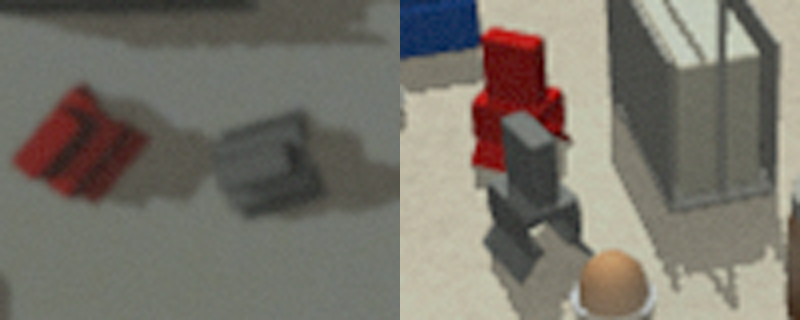

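```bash
python3 -m jog '[[[-0.741,-0.602,0,0,0,0,1],[-0.741,-0.602,0,0,0,0,1],[-0.741,-0.602,0,0,0,0,1],[-0.741,-0.602,0,0,0,0,1],[-0.741,-0.602,0,0,0,0,1],[-0.741,-0.602,0,0,0,0,1],[-0.741,-0.602,0.2,0,0,0,1],[-0.741,-0.602,0.3,0,0,0,1],[-0.741,-0.602,0.3,0,0,0,1],[-0.741,-0.602,0.3,0,0,0,1],[-0.741,-0.602,0.3,0,0,0,1],[0,0,0,0,0,0,1]]]' 60
python3 -m jog '[[[0,0,0,0,0,0.0242,1],[0,0,0,0,0,0.0242,1],[0,0,0,0,0,0.0242,1],[0,0,0,0,0,0.0242,1],[0,0,0,0,0,0.0242,1],[0,0,0,0,0,0.0242,1],[0,0,0,0,0,0,1],[0,0,0,0,0,0,1]]]'
```

```text
time: 1.6
tool_pos: [475.4, 108.2, 159.4]
tcp_rot: [-179.9, -0.1, 159.5]
ft_force: [-0.3, 0.7, -0.1]
finger_gap: 85.2
time: 2.6
tool_pos: [475.3, 111.4, 161.3]
tcp_rot: [-180.0, -0.0, 107.7]
ft_force: [0.1, -0.0, 0.6]
finger_gap: 85.5
```

```bash
python3 -m jog '[[[-0.02,0,0.4,0,0,0,1],[0,0,0.5,0,0,0,1],[0,0,0.5,0,0,0,1],[0,0,0.4,0,0,0,1],[0,0,0.2,0,0,0,1],[0,0,0.1,0,0,0,1],[0,0,0,0,0,0,1],[0,0,0,0,0,0,1]]]'
python3 -m jog '[[[0,0,0,0,0,0,0],[0,0,0,0,0,0,0],[0,0,0,0,0,0,0],[0,0,0,0,0,0,0],[0,0,0,0,0,0,0],[0,0,0,0,0,0,0],[0,0,0,0,0,0,0],[0,0,0,0,0,0,0]]]' 60
```

```text
time: 3.6
tool_pos: [476.4, 110.2, 57.2]
tcp_rot: [179.9, 0.0, 107.5]
ft_force: [-0.5, -0.3, -0.4]
finger_gap: 85.6
time: 4.6
tool_pos: [475.9, 110.1, 56.4]
tcp_rot: [180.0, 0.0, 107.5]
ft_force: [-0.4, -0.2, 2.8]
finger_gap: 17.2
```

```bash
python3 - <<'E'
from h import *
snap('side','side1')
a=cv2.imread('pics/side1.png')[120:260,190:350]
cv2.imwrite('pics/c2.png',cv2.resize(a,(640,560),interpolation=2))
E
```

```text
(no output)
```

View pics/c2.png

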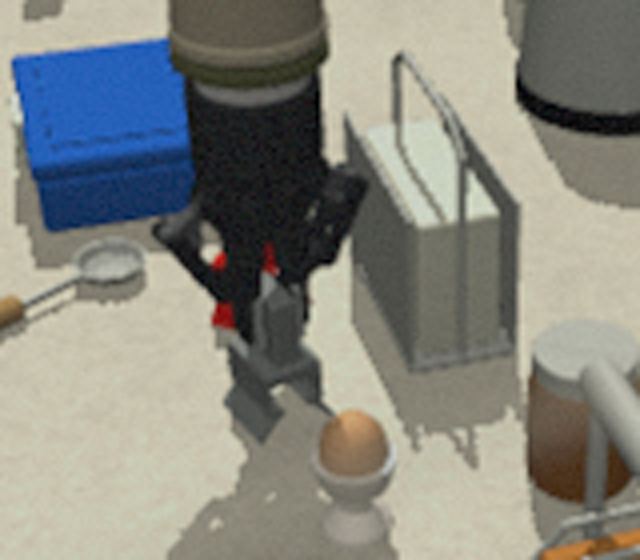

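```bash
python3 -m jog '[[[0,0,-0.3,0,0,0,0],[0,0,-0.8,0,0,0,0],[0,0,-0.9,0,0,0,0],[0,0,-0.9,0,0,0,0],[0,0,-0.9,0,0,0,0],[0,0,-0.4,0,0,0,0],[0,0,0,0,0,0,0],[0,0,0,0,0,0,0]]]' 60
python3 -m jog '[[[-0.4355,0.053,0,0,0,0,0],[-0.8355,0.053,0,0,0,0,0],[-0.8355,0.053,0,0,0,0,0],[-0.8355,0.053,0,0,0,0,0],[-0.8355,0.053,0,0,0,0,0],[-0.8355,0.053,0,0,0,0,0],[-0.8355,0.053,0,0,0,0,0],[-0.8355,0.053,0,0,0,0,0],[-0.4,0,0,0,0,0.0221,0],[0,0,0,0,0,0.0221,0],[0,0,0,0,0,0,0],[0,0,0,0,0,0,0]]]'
```

```text
time: 5.65
tool_pos: [474.8, 110.0, 264.0]
tcp_rot: [-179.8, -0.0, 107.5]
ft_force: [-0.1, 0.5, -1.2]
finger_gap: 17.6
time: 7.15
tool_pos: [595.7, -201.9, 264.8]
tcp_rot: [-179.9, -0.1, 91.7]
ft_force: [0.3, 0.0, -1.2]
finger_gap: 17.5
```

```bash
python3 - <<'E'
from h import *
snap('side','side2'); _,d=snap('top','top2')
a=cv2.imread('pics/side2.png')[130:350,220:480]
cv2.imwrite('pics/c3.png',cv2.resize(a,(709,600),interpolation=2))
P=np.vstack([cloud('side',np.load('pics/side2.npy')).reshape(-1,3)]);s=telemetry.sense();print(s['tool_pos'],s['tcp_rot'],s['finger_gap'])
t=s['tool_pos']
for z in((190,228),(228,246),(250,262)):
    m=(abs(P[:,0]-t[0])<50)&(abs(P[:,1]-t[1])<60)&(P[:,2]>z[0])&(P[:,2]<z[1]);q=P[m]
    if len(q)>5:
        r=cv2.minAreaRect(q[:,:2].astype(np.float32));print(z,len(q),np.round(r[0],1),np.round(r[1],1),r[2],np.round(np.percentile(q[:,2],[1,99]),1), q.min(0),q.max(0))
E
```

```text
[ 596.00510044 -201.87824238  265.69645018] [-1.79952048e+02 -2.08899871e-02  9.16909723e+01] 17.124535067503594
(190, 228) 244 [ 594.6 -200.6] [52.4 53.5] 1.7204457521438599 [211.5 227.7] [ 568.12462187 -227.91546063  210.80921797] [ 621.34794112 -174.39643308  227.99550268]
(228, 246) 234 [ 596.  -201.7] [39.7 51.7] 1.345925211906433 [228.3 245.6] [ 575.77614209 -227.55594434  228.00039301] [ 616.37791823 -176.26858705  245.95815955]
(250, 262) 306 [ 595.2 -202.8] [38.3 50.1] 2.142120122909546 [250.2 261.1] [ 575.41833566 -228.23073365  250.00276619] [ 614.85154135 -178.34412486  261.77892904]
```

View pics/c3.png

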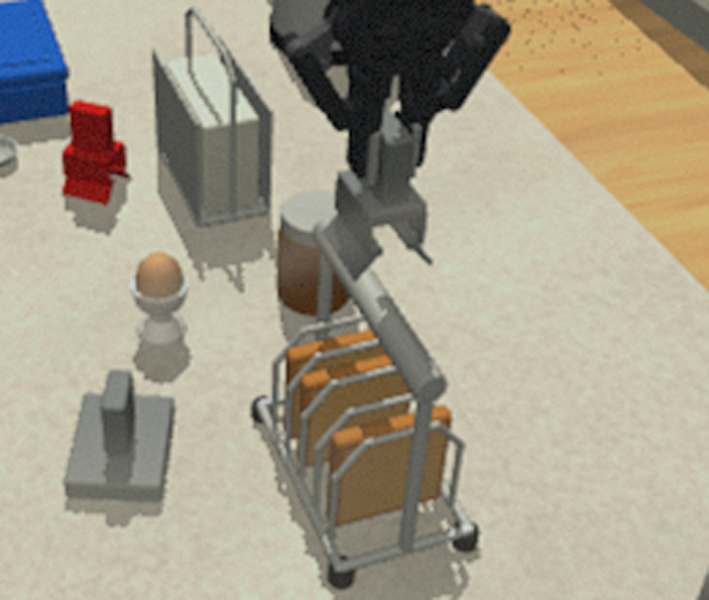

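```bash
python3 -m jog '[[[0,0,0.3,0,0,0,0],[0,0,0.3,0,0,0,0],[0,0,0.3,0,0,0,0],[0,0,0.1,0,0,0,0],[0,0,0,0,0,0,0],[0,0,0,0,0,0,0]]]' 80
python3 -m jog '[[[0,0,0.1,0,0,0,0],[0,0,0.1,0,0,0,0],[0,0,0,0,0,0,0],[0,0,0,0,0,0,0]]]'
```

```text
time: 8.0
tool_pos: [596.6, -202.5, 217.0]
tcp_rot: [179.9, 0.0, 91.5]
ft_force: [0.6, 0.4, -0.5]
finger_gap: 16.8
time: 8.5
tool_pos: [596.6, -202.6, 206.8]
tcp_rot: [179.9, 0.0, 91.5]
ft_force: [0.9, -0.9, 2.7]
finger_gap: 16.8
```

```bash
python3 -m jog '[[[0,0,0.08,0,0,0,0],[0,0,0,0,0,0,0],[0,0,0,0,0,0,0]]]'
python3 -m jog '[[[0,0,0.08,0,0,0,0],[0,0,0,0,0,0,0],[0,0,0,0,0,0,0]]]'
python3 -m jog '[[[0,0,0.08,0,0,0,0],[0,0,0,0,0,0,0],[0,0,0,0,0,0,0]]]'
```

```text
time: 8.88
tool_pos: [596.1, -202.3, 201.9]
tcp_rot: [-180.0, -0.0, 91.5]
ft_force: [1.6, -0.6, -0.6]
finger_gap: 16.8
time: 9.25
tool_pos: [595.8, -202.1, 197.0]
tcp_rot: [-179.9, -0.1, 91.5]
ft_force: [3.7, -1.3, -6.2]
finger_gap: 17.0
time: 9.62
tool_pos: [596.5, -202.3, 195.1]
tcp_rot: [179.9, 0.0, 91.6]
ft_force: [-1.0, 2.0, 4.4]
finger_gap: 17.2
```

```bash
python3 -m jog '[[[0,0,0.04,0,0,0,0],[0,0,0,0,0,0,0],[0,0,0,0,0,0,0]]]'
python3 -m jog '[[[0,0,0.03,0,0,0,0],[0,0,0,0,0,0,0],[0,0,0,0,0,0,0]]]'
python3 - <<'E'
from h import *
snap('side','side3'); snap('top','top3')
a=cv2.imread('pics/side3.png')[130:350,220:480]
cv2.imwrite('pics/c4.png',cv2.resize(a,(709,600),interpolation=2))
E
```

```text
time: 10.0
tool_pos: [596.6, -202.3, 195.0]
tcp_rot: [179.9, 0.0, 91.6]
ft_force: [-5.2, 3.8, 14.1]
finger_gap: 16.9
time: 10.38
tool_pos: [596.7, -202.4, 195.0]
tcp_rot: [179.9, 0.1, 91.6]
ft_force: [-9.6, 4.9, 21.8]
finger_gap: 17.2
```

View pics/c4.png

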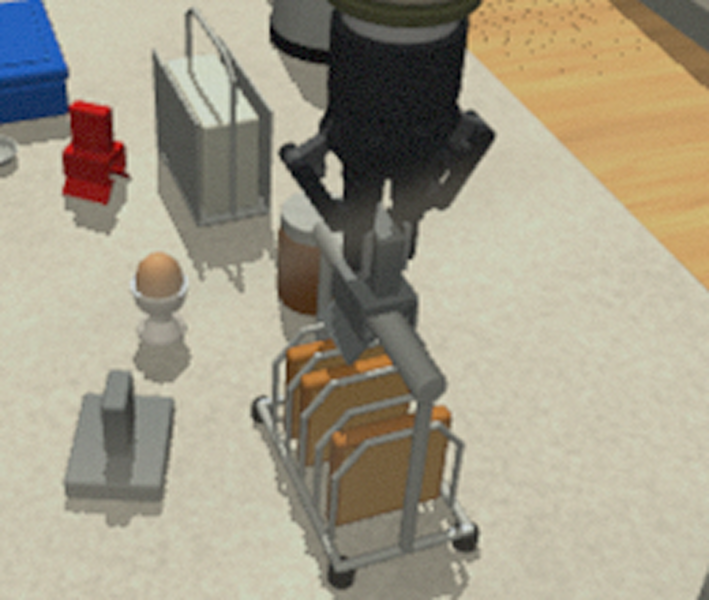

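```bash
python3 -m jog '[[[0,0,-0.07,0,0,0,0],[0,0,0,0,0,0,0],[0,0,0,0,0,0,0]]]'
python3 -m jog '[[[0,0,0,0,0,0,0.6],[0,0,0,0,0,0,1],[0,0,0,0,0,0,1],[0,0,0,0,0,0,1],[0,0,0,0,0,0,1],[0,0,-0.4,0,0,0,1],[0,0,-0.9,0,0,0,1],[0,0,-0.9,0,0,0,1],[0,0,-0.5,0,0,0,1],[0,0,0,0,0,0,1],[0,0,0,0,0,0,1]]]'
python3 - <<'E'
from h import *
snap('side','side4'); snap('top','top4')
a=cv2.imread('pics/side4.png')[130:350,220:480]
cv2.imwrite('pics/c5.png',cv2.resize(a,(709,600),interpolation=2))
for n in('side','top'):
    P=cloud(n,np.load(f'pics/{n}4.npy')).reshape(-1,3)
    for z in((215,240),(188,203)):
        m=(abs(P[:,0]-596)<45)&(abs(P[:,1]+202)<60)&(P[:,2]>z[0])&(P[:,2]<z[1]);q=P[m]
        if len(q)>5:
            r=cv2.minAreaRect(q[:,:2].astype(np.float32));print(n,z,len(q),np.round(r[0],1),np.round(r[1],1),r[2],np.round(np.percentile(q[:,2],[5,50,95]),1))
    print(n,'jar/egg shift px diff', [float(np.abs(cv2.imread(f'pics/{n}4.png').astype(int)-cv2.imread(f'pics/{n}0.png'))[v-8:v+8,u-8:u+8].mean()) for u,v in ([(318,221),(316,157)] if n=='top' else [(279,240),(336,225)])])
E
```

```text
time: 10.85
tool_pos: [596.5, -202.3, 195.1]
tcp_rot: [180.0, 0.0, 91.5]
ft_force: [0.1, 1.6, 6.8]
finger_gap: 17.2
time: 12.22
tool_pos: [596.0, -202.3, 328.9]
tcp_rot: [-180.0, -0.0, 91.5]
ft_force: [0.3, -0.3, -0.1]
finger_gap: 85.4
side (215, 240) 289 [ 595.3 -202.4] [17.9 41.1] 3.4439890384674072 [216.5 230.2 233. ]
side (188, 203) 138 [ 596.8 -203.3] [33.7 46. ] 0.9068828225135803 [188.2 194.4 201.9]
side jar/egg shift px diff [6.760416666666667, 3.6875]
top (215, 240) 264 [ 595.3 -201.3] [16.9 40.9] 0.45241665840148926 [219.1 230.2 232.5]
top (188, 203) 44 [ 598.8 -195.5] [32.3 39.9] 13.933907508850098 [188.6 192.8 198.8]
top jar/egg shift px diff [10.7578125, 12.626302083333334]
```

View pics/c5.png

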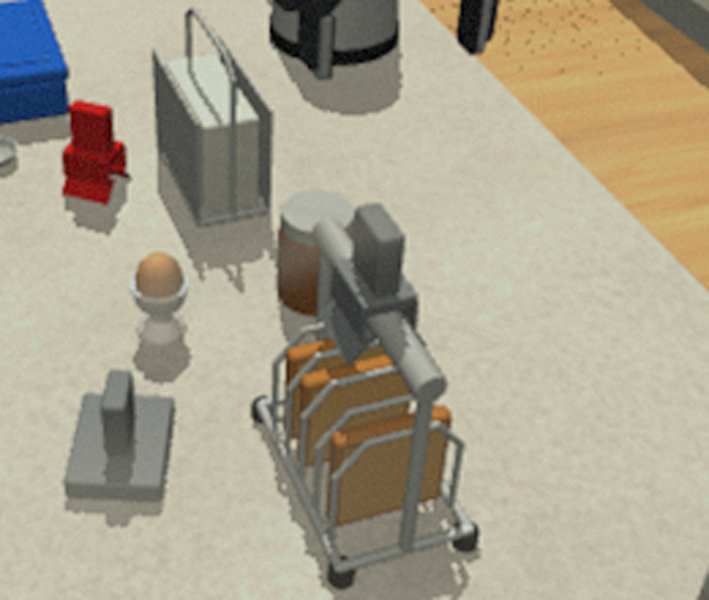

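```bash
python3 -c "
from bench import job
print(job.hand_in())"
```

```text
the job is handed in; nothing more can be done
None
```

The grey handle is clipped onto the toast rack's thick bar, about half-way along, and I've let go of it and handed the job in. The simulated clock stood at about 12.3 s, and the gripper was clear at 329 mm.

- **Seating:** the handle came to a hard stop, with the push reaching about 24 N. The top of the tab then measured 230–233 mm, against 231 mm expected when fully home.
- **Position:** the tab centre measured (595.3, -201.3 to -202.4). The middle of the bar is at about (596.6, -202), so the tab top is within about 2 mm of the bar's axis and the handle stands upright.
- **Egg cup and jar:** they stand where they were in the last side view, along with the red handle and the other look-alikes. A pixel comparison of the egg cup and jar before and after was not conclusive, as the arm's shadow and lighting may have changed between pictures. Nothing came near them.

No check failed. The bridge outline from the top camera was patchy (44 points, (598.8, -195.5), turned 14°), which disagrees with the side camera. I discounted it because the bridge is mostly hidden under the tab from above.

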